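# Unload the battery cradle

### The arm

A 6-joint arm with a two-finger parallel gripper is mounted at the origin on a cart in front of the work surface, level with it; the furniture and walls round the work are solid. World frame = base frame: x ahead of the robot, y to its left, z up, the work surface at z = 0. Lengths are in m, angles in degrees, forces in N, time in s.
With the tool pointing down it reaches from about 0.3 to 0.75 m from the base axis. Payload 8.5 kg.
Tool frame: the origin (TCP) lies on the mounting face of the last link; the fingertips stand tip_extent ahead of it and the grasp point (between the pads) lies 155 mm ahead of it (tip_extent is the distance from the TCP to the fingertips, in m); z points along the fingers, y is the line along which they close (so a half turn about z gives the same grasp; the last joint's range is limited). The gripper opens to 85 mm and grips with 20 to 120 N. Pads are 22 mm wide; open, the fingers measure 114 mm over their backs; the gripper's body (76 mm by 85 mm) begins 54 mm behind the grasp point. The pads swing forward as they close: fully open they stand 13 mm farther back than shut.
Start: joints at [61.633, 21.807, 74.336, -0, 83.858, -12.336], TCP at [0.152, 0.529, 0.405] pointing down, gripper open.
Joint ranges: [-178.18, 178.18], [-50.72, 133.34], [12.68, 142.11], [-81.47, 261.47], [9.98, 163.14], [-165.26, 165.26]. Speed limits (degrees/s): [136.94, 136.94, 180, 180, 180, 180].

### API

Orientations are given as a 3x3 rotation matrix whose columns are the frame's x, y, z axes.
In Python, from rig import observe, get_image, camera_params, close_job, tip_extent gives the robot as it stands.
- The arm moves only by the shell command python3 -m creep 'ROWS' [FORCE]. ROWS is JSON, a list of rows, each an object with "jaw": the gripper's target within -1 to 1 (shut at 1, half-way at 0, fully open at -1); "travel": the shift along the world's x, y, z in mm, a list of three; "roll": the turn about the world's z in rad. A call has 1 to 12 rows; each row is the pose to reach, as a shift and turn from the pose commanded when the call began; what a row does not reach only later rows make up. A row lasts 1/10 s, in which the tool goes at most 50 mm and 8.59 degrees, less where a joint would pass 70% of its speed; a pose out of reach is approached as far as the arm can. A call with a gripper value outside its range is refused whole. The fingers move at their own pace and stop on an object; FORCE is the grip in N (left out, the last holds). Time passes only in rows, so rows that repeat a pose let the fingers close. It gives the time, the measured TCP pose, the force, the opening and the grip force at its end, in the units of the state.
- observe(): the state, without advancing time (a new reading comes with each control period).
- get_image(name): name is "side" or "top" or "wrist"; returns (picture, depth): 400x640x3 uint8, red, green, blue; 400x640 float32, m along the optical axis (not along the pixel's ray), 0 where there is no reading.
- camera_params(name): a dict with "mtx" (3x3 intrinsics, pixels), "extrinsics" (4x4, takes a point from camera to world coordinates). Camera axes: x right, y down, z forward; pixel columns grow to the right and rows downward; lengths in m; the calibration is good to about 2 mm. A picture is of the moment at which its call begins: read the wrist's pose just before it. camera_params takes no time and is no camera call; for the wrist camera it gives the pose at the moment of the call.
- close_job(): hands the job in; it is judged then, once.
The state is a dict: "time_s": time; "q": joint angles; "qvel": joint speeds; "joint_efforts": joint torques, N m; "position": TCP position; "tool_rot": TCP orientation; "ft_force": force on the tool from outside, world axes, zero at the start; "wrist_torque": the same for the moment, N m; "grip_width": finger opening in m; "gripper_force": force on a finger pad.
Only numpy, scipy, OpenCV 4.12 (cv2) and the standard library are available. Lean on these libraries where they do the work, as an engineer would, in place of code of your own. Each camera call takes 0.05 s, during which the arm holds its last target. There are 200 camera calls.

### The job

The battery packs in the cradle are finished: lift the hold-down bar until it stands up, then swing the sprung advance lever toward the cradle's front until it meets its stop and let it spring back, so that the packs move forward. Slide every pack out from under the cover and lay them all flat, side by side on the floor of the grey tray, then shut the hold-down bar fully again. Leave the cutters, the tube and the tape roll where they are.

Things in the scene. Friction and masses are not known exactly. Their poses are not given: they have to be found in the camera images.
- cradle: fixed battery cradle on the bench, 250 mm wide; origin at the middle of its underside, x to its back (its open front faces -x, the robot), z up. Base plate 6 mm thick, x -95 to +70 mm. Three lanes along x at y = -84, 0, +84 mm; not every lane holds a pack. A pack at home stands on the base, centre at x 0, under the bar's lip, which blocks it while the bar is down.
- lane_front (a point): on the base plate (z 6 mm) in the middle lane, at cradle x -50 mm, y 0, where the guide blocks begin: lanes 44 mm wide between guide blocks 16 mm high (top z 22 mm), x -50 to -10 mm. In front of it the sides of a pack are free for fingers. The lever's full swing moves all packs 40 mm forward, to centre x about -40 mm, 40 mm sticking out here.
- cover_edge (a point): front edge, top, of the fixed cover plate at cradle x -10, y 0, z 36 mm. The cover runs from there to x +70 mm over all lanes, underside z 31 mm, so a pack must be slid out along the cradle's -x. After the lever's swing a pack is clear of the cover, and can be lifted, once slid another 25 to 35 mm.
- hold_bar (a joint): angle of the hinged steel hold-down bar, 268 mm wide: 0 = down over the packs' front ends (cradle x -58 to -30 mm, a lip hanging in front of them), 1.5 rad = its stop, about upright; it turns about the cradle's y axis, its front rising and swinging back. The hinge is stiff (about 3 N at the handle): it stays where it is left.
- bar_handle (a point): centre of the bar's handle: a black disc, axis along the cradle's y, 26 mm diameter, 22 mm wide, free on both sides, so fingers may pinch its two flat faces from above and it can turn between them. 146 mm from the hinge line; with the bar down it lies at cradle x -80, y 0, z 36 mm.
- bar_hinge (a point): middle of the bar's hinge line, at cradle x 66, y 0, z 44 mm
- advance_lever (a joint): angle of the sprung advance lever: 0 = rest, 0.9 rad = its stop; upright axis, positive is anticlockwise seen from above. At rest the arm points to the cradle's +y and 0.3 rad toward the front; it swings on toward the front (-x). A spring of about 1 to 4 N at the knob brings it back to 0 in about a second when released.
- lever_knob (a point): point on the axis of the lever's upright round black knob post (20 mm diameter, its top 20 mm above this point, its foot 25 mm below); 92 mm from the pivot; height z 69 mm
- lever_pivot (a point): on the lever's pivot axis at the knob point's height: cradle x 48, y 142, z 69 mm
- tray: loose grey open tray, 250 (its x) x 150 (its y) x 26 mm high, walls and floor 4 mm thick, 0.8 kg; origin at the centre of its underside. Three packs lie side by side in it with their length along its y, 70 mm apart along its x.
- pack1_centre (a point): centre of a black battery pack, a block 100 (x, lying along its lane) x 40 (y) x 22 mm (z), 0.16 kg, its brass contacts at its +x end; absent in some starts
- pack2_centre (a point): centre of a black battery pack, a block 100 (x, lying along its lane) x 40 (y) x 22 mm (z), 0.16 kg, its brass contacts at its +x end; absent in some starts
- pack3_centre (a point): centre of a black battery pack, a block 100 (x, lying along its lane) x 40 (y) x 22 mm (z), 0.16 kg, its brass contacts at its +x end; absent in some starts
- cutters: bystander, lying loose on the bench: red side cutters, 123x46x12 mm; origin at the centre of its underside
- grease_tube: bystander, lying loose on the bench: paste tube, 46x136x27 mm; origin at the centre of its underside
- tape_roll: bystander, lying loose on the bench: roll of brown tape, 86 mm diameter, 12 mm high; origin at the centre of its underside

How it is judged (in metres and radians):
On the way, in this order (a step that is already met when the one before it is completed fails the run):
1. the hold-down bar stands up (value of joint hold_bar above 1.15 rad), for 0.2 s.
2. the advance lever is at its stop, the bar still up (value of joint advance_lever above 0.82 rad and value of joint hold_bar above 1 rad), for 0.05 s.
3. the lever has sprung back (value of joint advance_lever below 0.12 rad), for 0.2 s.
4. every pack lies flat in the tray (x of pack1_centre in the frame of tray between -0.105 and 0.105 m and y of pack1_centre in the frame of tray between -0.057 and 0.057 m and z of pack1_centre in the frame of tray between 0.008 and 0.022 m and (angle between pack1_centre's own z axis and vertical below 0.12 rad or angle between pack1_centre's own z axis and vertical above 3.02 rad) and linear speed of each of pack1, pack2, pack3 below 0.03 m/s and x of pack2_centre in the frame of tray between -0.105 and 0.105 m and y of pack2_centre in the frame of tray between -0.057 and 0.057 m and z of pack2_centre in the frame of tray between 0.008 and 0.022 m and (angle between pack2_centre's own z axis and vertical below 0.12 rad or angle between pack2_centre's own z axis and vertical above 3.02 rad) and x of pack3_centre in the frame of tray between -0.105 and 0.105 m and y of pack3_centre in the frame of tray between -0.057 and 0.057 m and z of pack3_centre in the frame of tray between 0.008 and 0.022 m and (angle between pack3_centre's own z axis and vertical below 0.12 rad or angle between pack3_centre's own z axis and vertical above 3.02 rad)), for 0.2 s.
At the end, for the whole second after the job is handed in: Every pack lies flat (within 0.12 rad) and at rest on the tray's floor, its centre inside the tray (within 105 mm along x and 57 mm along y of the tray's middle), none on top of another; the hold-down bar is down (below 0.08 rad) and the advance lever is back at rest (below 0.12 rad) (all of step 4 and value of joint hold_bar below 0.08 rad and value of joint advance_lever below 0.12 rad); the robot touches nothing.
It fails at once if the cutters is shifted by more than 40 mm (distance of cutters from where it was at the start of the episode above 0.04 m).
It fails at once if the grease_tube is shifted by more than 40 mm (distance of grease_tube from where it was at the start of the episode above 0.04 m).
It fails at once if the tape_roll is shifted by more than 40 mm (distance of tape_roll from where it was at the start of the episode above 0.04 m).
Of pack1, pack2, pack3 only 2 to 3 are there at a start; the rules pass over those that are not, and their reading is None.
At some moment in a run one of tray may be knocked a few centimetres aside while the robot is not near it.
Once in a run the grip may slacken for a moment while it holds something.
It also fails if it takes over 208 s, if anything falls off the work surface, if the arm or the gripper's body presses on something with over 40 N, if the wrist force passes 120 N, or if a joint passes its speed limit or range.

## Working session

There is one attempt and no reset: what is moved stays moved. The work goes in short steps, Python scripts to look and compute and a shell command to move; the robot and the scene stay as the last step left them, time stands still between calls to the robot, and variables do not carry over. Pictures are saved under pics/ and viewed, at most 17 in all, crops included, and the job is handed in when it is done.

```bash
mkdir -p pics
cat > h.py <<'E'
import numpy as np, cv2
from rig import *
def snap(n,f):
    p=camera_params(n); im,d=get_image(n)
    cv2.imwrite('pics/%s.png'%f,im[:,:,::-1]); np.savez('pics/%s.npz'%f,d=d,K=p['mtx'],T=p['extrinsics'],im=im)
def w(f,u,v,r=1):
    z=np.load('pics/%s.npz'%f); D=z['d'][v-r:v+r+1,u-r:u+r+1]; D=D[D>0]; d=np.median(D)
    q=np.linalg.inv(z['K'])@[u,v,1]*d
    return (z['T']@[*q,1])[:3]
def onz(f,u,v,h):
    z=np.load('pics/%s.npz'%f); q=z['T'][:3,:3]@np.linalg.inv(z['K'])@[u,v,1]; o=z['T'][:3,3]
    return o+q*(h-o[2])/q[2]
E
python3 - <<'E'
from h import *
snap('top','t0'); snap('side','s0')
s=observe(); print(s, tip_extent)
a=cv2.imread('pics/t0.png')
E
```

```text
{'time_s': 0.1, 'q': array([ 6.16328586e+01,  2.18369623e+01,  7.43815508e+01,  3.73582719e-04,
        8.38593254e+01, -1.23356272e+01]), 'qvel': array([-0.00359825, -0.15775164, -0.17759921,  0.07654782, -0.03234431,
       -0.05537924]), 'joint_efforts': array([ 4.98658977e-03, -4.49219191e+01, -2.31659085e+01, -1.36496128e-04,
        3.61271137e-03,  5.27956865e-05]), 'position': array([0.15186585, 0.52856269, 0.40416823]), 'tool_rot': array([[-9.61109652e-01,  2.76166276e-01, -6.51171513e-04],
       [ 2.76166885e-01,  9.61108958e-01, -1.19232443e-03],
       [ 2.96566977e-04, -1.32578653e-03, -9.99999077e-01]]), 'ft_force': array([-0.78355139,  0.77078049, -0.99056699]), 'wrist_torque': array([-0.01307266, -0.0065353 ,  0.0243079 ]), 'gripper_force': 0.0, 'grip_width': 0.08542499496771842} 0.1734
```

View pics/t0.png

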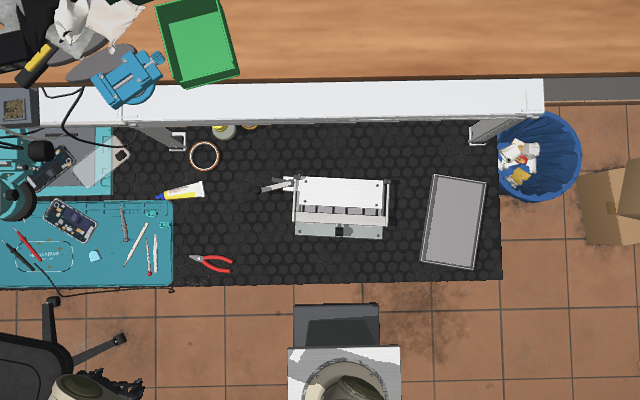

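View pics/s0.png

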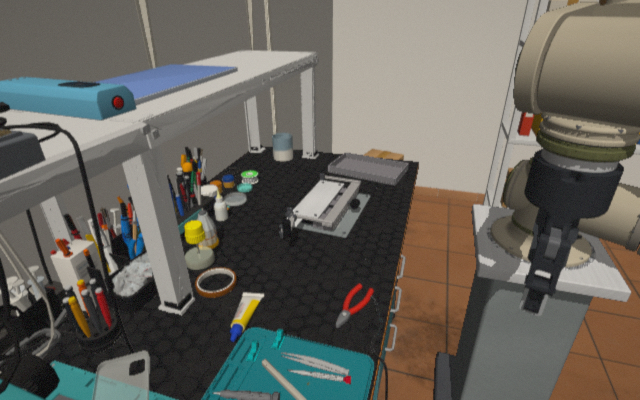

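Top view: cradle at about (342,207), handle (339,231), knob near (265,189), tray around (454,222). Image up is world +x. I'll enlarge it.

Run:
```python
from h import *
a=cv2.imread('pics/t0.png')
cv2.imwrite('pics/t0c.png',cv2.resize(a[165:280,250:410],None,fx=5,fy=5,interpolation=cv2.INTER_CUBIC)[:575])
for n,u,v in [('handle',339,231),('cover',342,190),('base FL',297,235),('base FR',385,237),('knob',265,189),('trayfl',452,222),('bench',270,240),('tray TL',435,176),('TR',486,184),('BL',422,260),('BR',473,268),('shelf',300,105),('shelffront',300,118)]:
    print(n,w('t0',u,v).round(4))
```

```text
handle [0.4772 0.0072 0.0479]
cover [ 0.5911 -0.0041  0.0388]
base FL [0.4682 0.1252 0.0041]
base FR [ 4.572e-01 -1.255e-01 -1.000e-04]
knob [0.5975 0.2094 0.0478]
trayfl [ 0.4959 -0.3171  0.0054]
bench [ 0.4555  0.2027 -0.0025]
tray TL [ 0.6268 -0.269   0.0223]
TR [ 0.6027 -0.4189  0.0044]
BL [ 0.3912 -0.2244  0.0231]
BR [ 0.3658 -0.3669  0.0225]
shelf [0.7448 0.0963 0.3843]
shelffront [0.7178 0.0969 0.3814]
```

View pics/t0c.png

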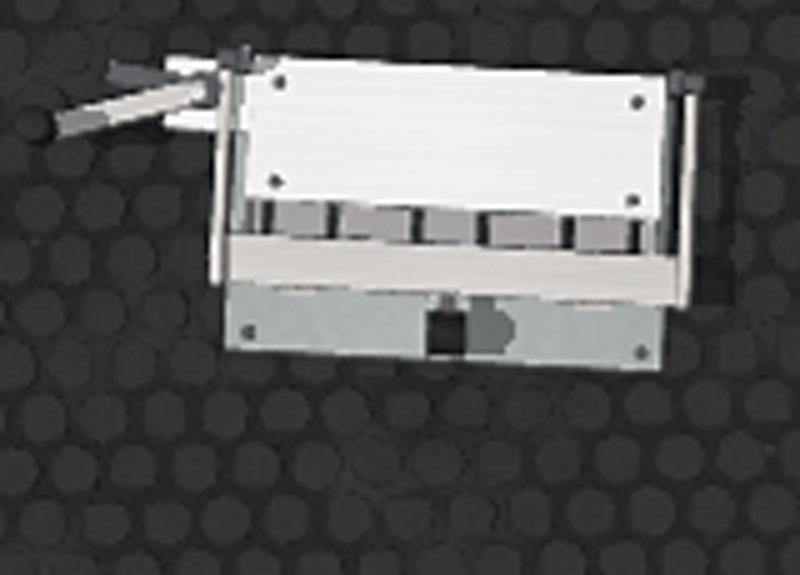

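```bash
cat >> h.py <<'E'
def Rz(a): return np.array([[np.cos(a),-np.sin(a)],[np.sin(a),np.cos(a)]])
E
python3 - <<'E'
from h import *
L=onz('t0',250+226/5,165+349/5,.006); R=onz('t0',250+661/5,165+369/5,.006)
d=(L-R)[:2]; print(L,R,np.linalg.norm(d)); yaw=np.arctan2(-d[0],d[1]); print('yaw',yaw)
M=Rz(yaw); o=(L+R)[:2]/2-M@[-.095,0]
print('origin',o)
C=lambda x,y:(o+M@[x,y]).round(4)
print('handle pred',C(-.08,0),'seen',onz('t0',250+446/5,165+332/5,.049))
k=np.array([48,142])/1e3; a=.3
print('knob pred',C(*(k+.092*np.array([-np.sin(a),np.cos(a)]))),'seen',onz('t0',250+36/5,165+124/5,.089))
print('cover FL pred',C(-.01,.125),onz('t0',250+246/5,165+197/5,.036),'FR',C(-.01,-.125),onz('t0',250+664/5,165+217/5,.036))
for n,u,v in [('TL',435,175),('TR',487,182.5),('BL',421,260.5),('BR',473,269)]: print(n,onz('t0',u,v,.026))
E
```

```text
[0.46889574 0.13018715 0.006     ] [ 0.45237466 -0.11660937  0.006     ] 0.24734888281696676
yaw -0.06684237465403542
origin [5.55423052e-01 4.43595299e-04]
handle pred [0.4756 0.0058] seen [0.47607494 0.00674208 0.049     ]
knob pred [0.5915 0.2284] seen [0.59222914 0.22580189 0.089     ]
cover FL pred [0.5538 0.1258] [0.55347598 0.11604734 0.036     ] FR [ 0.5371 -0.1236] [ 0.53751561 -0.11686695  0.036     ]
TL [ 0.62923537 -0.26825716  0.026     ]
TR [ 0.605017  -0.4145622  0.026    ]
BL [ 0.39003348 -0.22094543  0.026     ]
BR [ 0.36330491 -0.36567503  0.026     ]
```

```bash
python3 -m creep '[{"jaw":-0.2,"travel":[40,-60,0],"roll":0.0},{"jaw":-0.2,"travel":[65,-105,0],"roll":0.1},{"jaw":-0.2,"travel":[90,-145,0],"roll":0.21},{"jaw":-0.2,"travel":[115,-185,0],"roll":0.21},{"jaw":-0.2,"travel":[140,-226,0],"roll":0.21},{"jaw":-0.2,"travel":[165,-265,0],"roll":0.21},{"jaw":-0.2,"travel":[190,-306,0],"roll":0.21},{"jaw":-0.2,"travel":[215,-346,0],"roll":0.21},{"jaw":-0.2,"travel":[240,-386,0],"roll":0.21},{"jaw":-0.2,"travel":[265,-426,0],"roll":0.21},{"jaw":-0.2,"travel":[290,-467,-20],"roll":0.21},{"jaw":-0.2,"travel":[310,-500,-30],"roll":0.21}]' 40
python3 -m creep '[{"jaw":-0.2,"travel":[14,-22,-30],"roll":0},{"jaw":-0.2,"travel":[14,-22,-50],"roll":0},{"jaw":-0.2,"travel":[14,-22,-60],"roll":0},{"jaw":-0.2,"travel":[14,-22,-60],"roll":0}]'
python3 - <<'E'
from h import *
s=observe();print(s['position'],np.arctan2(-s['tool_rot'][0,1],s['tool_rot'][1,1]),s['grip_width'])
snap('wrist','w0')
E
```

```text
time_s: 1.3
position: [0.4625, 0.0264, 0.3738]
tool_rot: [[-0.997, 0.071, -0.001], [0.071, 0.997, 0.0], [0.001, 0.0, -1.0]]
ft_force: [-0.7, 1.4, -0.0]
grip_width: 0.0511
gripper_force: 0.0
time_s: 1.7
position: [0.4756, 0.0068, 0.3138]
tool_rot: [[-0.998, 0.07, -0.003], [0.07, 0.998, 0.001], [0.003, 0.0, -1.0]]
ft_force: [-0.2, 0.1, 1.2]
grip_width: 0.0509
gripper_force: 0.0
[0.47562705 0.00682729 0.31379346] -0.06957116814008787 0.05090127378165621
```

View pics/w0.png

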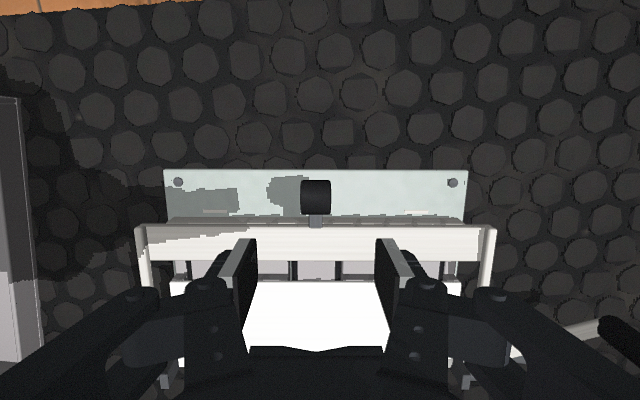

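Wrist view: handle at (315,197), base plate's front edge level from (163,170) to (466,170), handle centred between the fingers.

Run:
```python
from h import *
print(w('w0',315,190),w('w0',315,205), onz('w0',315,190,.049))
L=onz('w0',466,170,.006);R=onz('w0',163,170,.006);d=(L-R)[:2]
print(L,R,np.linalg.norm(d),np.arctan2(-d[0],d[1]), (L+R)/2)
```

```text
[0.468103   0.0081915  0.04542059] [0.47831239 0.00748723 0.04805822] [0.46722876 0.00825869 0.049     ]
[0.46951934 0.13050594 0.006     ] [ 0.4526445  -0.11411759  0.006     ] 0.24520487459029264 -0.06887379536590982 [0.46108192 0.00819417 0.006     ]
```

```bash
python3 -m creep '[{"jaw":-0.2,"travel":[0,0,-40],"roll":0},{"jaw":-0.2,"travel":[0,0,-75],"roll":0},{"jaw":-0.2,"travel":[0,0,-100],"roll":0},{"jaw":-0.2,"travel":[0,0,-118],"roll":0},{"jaw":-0.2,"travel":[0,0,-118],"roll":0},{"jaw":0.9,"travel":[0,0,-118],"roll":0},{"jaw":0.9,"travel":[0,0,-118],"roll":0},{"jaw":0.9,"travel":[0,0,-118],"roll":0},{"jaw":0.9,"travel":[0,0,-118],"roll":0},{"jaw":0.9,"travel":[0,0,-118],"roll":0},{"jaw":0.9,"travel":[0,0,-118],"roll":0}]' 40
python3 - <<'E'
from h import *
b=np.arctan2(-8,146)
for t in np.arange(.12,1.45,.12):
    p=np.array([-146.2*np.cos(t+b)+146,146.2*np.sin(t+b)+8]); print(t.round(2),(p[0]*np.cos(-.068)).round(),(p[0]*np.sin(-.068)).round(),p[1].round())
E
```

```text
time_s: 2.85
position: [0.4762, 0.0067, 0.1983]
tool_rot: [[-0.998, 0.07, 0.003], [0.07, 0.998, -0.0], [-0.003, -0.0, -1.0]]
ft_force: [-1.0, 1.5, 5.9]
grip_width: 0.021
gripper_force: 42.4
0.12 0.0 -0.0 18.0
0.24 2.0 -0.0 35.0
0.36 7.0 -0.0 52.0
0.48 13.0 -1.0 68.0
0.6 21.0 -1.0 84.0
0.72 31.0 -2.0 98.0
0.84 43.0 -3.0 111.0
0.96 56.0 -4.0 123.0
1.08 70.0 -5.0 133.0
1.2 85.0 -6.0 141.0
1.32 102.0 -7.0 147.0
1.44 119.0 -8.0 152.0
```

```bash
python3 -m creep '[{"jaw":0.9,"travel":[0,0,18],"roll":0},{"jaw":0.9,"travel":[2,0,35],"roll":0},{"jaw":0.9,"travel":[7,0,52],"roll":0},{"jaw":0.9,"travel":[13,-1,68],"roll":0},{"jaw":0.9,"travel":[21,-1,84],"roll":0},{"jaw":0.9,"travel":[31,-2,98],"roll":0},{"jaw":0.9,"travel":[43,-3,111],"roll":0},{"jaw":0.9,"travel":[56,-4,123],"roll":0},{"jaw":0.9,"travel":[70,-5,133],"roll":0},{"jaw":0.9,"travel":[85,-6,141],"roll":0},{"jaw":0.9,"travel":[102,-7,147],"roll":0},{"jaw":0.9,"travel":[114,-8,151],"roll":0}]' 50
python3 -m creep '[{"jaw":0.9,"travel":[0,0,0],"roll":0},{"jaw":0.9,"travel":[0,0,0],"roll":0},{"jaw":0.9,"travel":[0,0,0],"roll":0}]'
python3 - <<'E'
from h import *
snap('side','s1')
im=cv2.imread('pics/s1.png');cv2.imwrite('pics/s1c.png',cv2.resize(im[80:280,220:480],None,fx=3,fy=3))
E
```

```text
time_s: 4.05
position: [0.5897, -0.0015, 0.3478]
tool_rot: [[-0.998, 0.07, -0.004], [0.07, 0.998, -0.0], [0.004, -0.001, -1.0]]
ft_force: [-3.8, -1.8, -9.4]
grip_width: 0.0205
gripper_force: 50.4
time_s: 4.35
position: [0.5894, -0.0015, 0.3478]
tool_rot: [[-0.998, 0.07, 0.0], [0.07, 0.998, -0.0], [-0.0, -0.0, -1.0]]
ft_force: [1.4, -2.2, -5.7]
grip_width: 0.0208
gripper_force: 50.8
```

View pics/s1c.png

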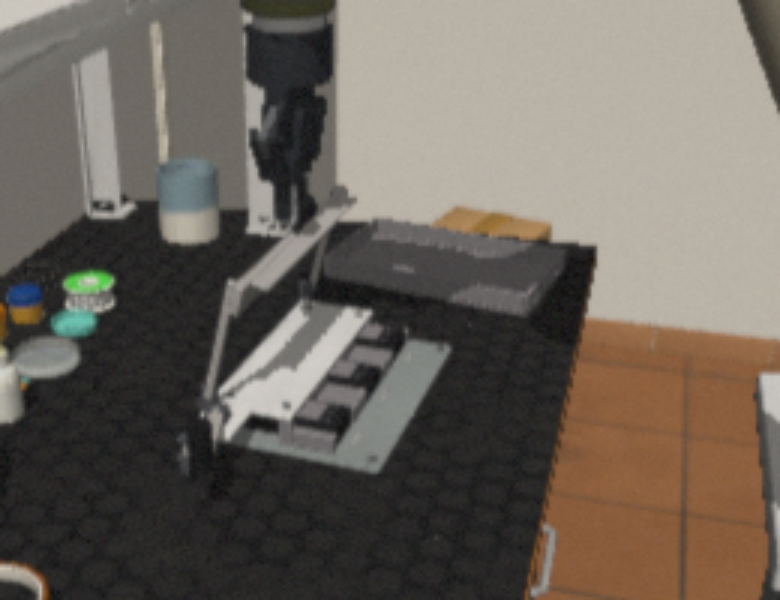

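Bar stands up and all three lanes hold packs. Release, rise and go over the knob.

```bash
python3 -m creep '[{"jaw":-0.2,"travel":[0,0,0],"roll":0},{"jaw":-0.2,"travel":[0,0,0],"roll":0},{"jaw":-0.2,"travel":[0,0,0],"roll":0},{"jaw":-0.2,"travel":[0,0,0],"roll":0},{"jaw":-0.2,"travel":[0,0,30],"roll":0},{"jaw":-0.2,"travel":[0,0,52],"roll":0},{"jaw":-0.2,"travel":[0,40,52],"roll":0.05},{"jaw":-0.2,"travel":[0,80,52],"roll":0.15},{"jaw":-0.2,"travel":[0,125,52],"roll":0.25},{"jaw":-0.2,"travel":[0,165,52],"roll":0.3},{"jaw":-0.2,"travel":[0,200,52],"roll":0.3},{"jaw":-0.2,"travel":[2,228,52],"roll":0.3}]' 40
python3 -m creep '[{"jaw":-0.2,"travel":[0,2,-40],"roll":0},{"jaw":-0.2,"travel":[0,2,-70],"roll":0},{"jaw":-0.2,"travel":[0,2,-80],"roll":0},{"jaw":-0.2,"travel":[0,2,-80],"roll":0}]'
python3 - <<'E'
from h import *
snap('wrist','w1')
E
```

```text
time_s: 5.6
position: [0.5914, 0.2288, 0.3999]
tool_rot: [[-0.973, -0.23, 0.0], [-0.23, 0.973, 0.0], [-0.0, 0.0, -1.0]]
ft_force: [-0.6, -0.5, 0.5]
grip_width: 0.0511
gripper_force: 0.0
time_s: 6.0
position: [0.592, 0.2285, 0.3189]
tool_rot: [[-0.974, -0.228, -0.002], [-0.228, 0.974, -0.0], [0.002, 0.0, -1.0]]
ft_force: [-0.5, -0.9, 0.5]
grip_width: 0.0512
gripper_force: 0.0
```

View pics/w1.png

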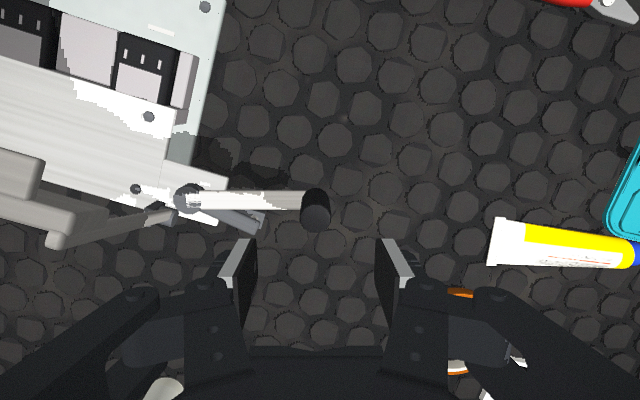

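Knob top at (316,216), centred between the fingers; the lever arm is parallel with the closing line.

Run:
```python
from h import *
print(onz('w1',316,216,.089), w('w1',316,216), onz('w1',188,199,.06))
M=Rz(-.068);o=np.array([.5558,.0009]);k=np.array([.048,.142])
p0=None
for t in np.arange(.0,1.05,.1):
    a=.3+t; p=1e3*(o+M@(k+.092*np.array([-np.sin(a),np.cos(a)])))
    if p0 is None: p0=p
    print(t.round(2),(p-p0).round(1),p.round(1))
```

```text
[0.59121338 0.22988059 0.089     ] [0.59130111 0.22990136 0.08872382] [0.60854646 0.14440314 0.06      ]
0.0 [0. 0.] [592.2 228.8]
0.1 [-8.8 -2.6] [583.4 226.3]
0.2 [-17.4  -6. ] [574.8 222.9]
0.3 [-25.5 -10.3] [566.7 218.6]
0.4 [-33.2 -15.3] [559.  213.5]
0.5 [-40.3 -21.1] [551.8 207.7]
0.6 [-46.9 -27.6] [545.3 201.3]
0.7 [-52.7 -34.7] [539.5 194.2]
0.8 [-57.8 -42.3] [534.4 186.5]
0.9 [-62.1 -50.4] [530.1 178.4]
1.0 [-65.6 -59. ] [526.6 169.9]
```

```bash
python3 -m creep '[{"jaw":-0.2,"travel":[0,1,-40],"roll":0},{"jaw":-0.2,"travel":[0,1,-70],"roll":0},{"jaw":-0.2,"travel":[0,1,-90],"roll":0},{"jaw":-0.2,"travel":[0,1,-92],"roll":0},{"jaw":0.9,"travel":[0,1,-92],"roll":0},{"jaw":0.9,"travel":[0,1,-92],"roll":0},{"jaw":0.9,"travel":[0,1,-92],"roll":0},{"jaw":0.9,"travel":[0,1,-92],"roll":0},{"jaw":0.9,"travel":[0,1,-92],"roll":0},{"jaw":0.9,"travel":[0,1,-92],"roll":0}]' 60
python3 -m creep '[{"jaw":0.9,"travel":[-9,-3,0],"roll":0.1},{"jaw":0.9,"travel":[-17,-6,0],"roll":0.2},{"jaw":0.9,"travel":[-25,-10,0],"roll":0.3},{"jaw":0.9,"travel":[-33,-15,0],"roll":0.4},{"jaw":0.9,"travel":[-40,-21,0],"roll":0.5},{"jaw":0.9,"travel":[-47,-27,0],"roll":0.6},{"jaw":0.9,"travel":[-53,-35,0],"roll":0.7},{"jaw":0.9,"travel":[-58,-42,0],"roll":0.8},{"jaw":0.9,"travel":[-62,-50,0],"roll":0.9},{"jaw":0.9,"travel":[-63,-53,0],"roll":0.92},{"jaw":0.9,"travel":[-63,-53,0],"roll":0.92},{"jaw":0.9,"travel":[-63,-53,0],"roll":0.92}]'
python3 - <<'E'
from h import *
snap('top','t1')
im=cv2.imread('pics/t1.png');cv2.imwrite('pics/t1c.png',cv2.resize(im[165:280,250:410],None,fx=5,fy=5,interpolation=cv2.INTER_CUBIC))
E
```

```text
time_s: 7.05
position: [0.5926, 0.2288, 0.2302]
tool_rot: [[-0.974, -0.228, 0.004], [-0.228, 0.974, -0.001], [-0.004, -0.002, -1.0]]
ft_force: [0.0, -5.3, 4.2]
grip_width: 0.0185
gripper_force: 58.5
time_s: 8.25
position: [0.5299, 0.1772, 0.2301]
tool_rot: [[-0.411, -0.912, 0.006], [-0.912, 0.411, 0.002], [-0.005, -0.005, -1.0]]
ft_force: [3.9, 5.3, 6.4]
grip_width: 0.0184
gripper_force: 59.4
```

View pics/t1c.png

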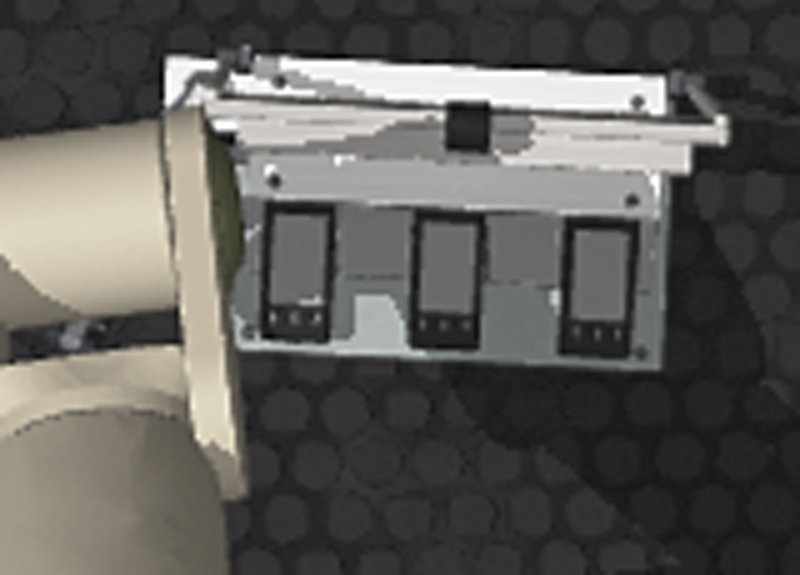

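All three packs have moved forward and the knob sits where 0.9 rad predicts. Release the lever.

```bash
python3 -m creep '[{"jaw":-0.3,"travel":[0,0,0],"roll":0},{"jaw":-0.3,"travel":[0,0,0],"roll":0},{"jaw":-0.3,"travel":[0,0,0],"roll":0},{"jaw":-0.3,"travel":[0,0,0],"roll":0},{"jaw":-0.3,"travel":[0,0,0],"roll":0},{"jaw":-0.3,"travel":[0,0,0],"roll":0},{"jaw":-0.3,"travel":[0,0,30],"roll":0},{"jaw":-0.3,"travel":[0,0,60],"roll":0},{"jaw":-0.3,"travel":[0,0,90],"roll":0},{"jaw":-0.3,"travel":[-20,-10,100],"roll":-0.15},{"jaw":-0.3,"travel":[-40,-20,100],"roll":-0.3},{"jaw":-0.3,"travel":[-60,-40,100],"roll":-0.45}]'
python3 -m creep '[{"jaw":-0.3,"travel":[-20,-40,0],"roll":-0.15},{"jaw":-0.3,"travel":[-20,-80,0],"roll":-0.3},{"jaw":-0.3,"travel":[-20,-120,0],"roll":-0.45},{"jaw":-0.3,"travel":[-20,-130,0],"roll":-0.6},{"jaw":-0.3,"travel":[-20,-130,0],"roll":-0.75},{"jaw":-0.3,"travel":[-20,-130,0],"roll":-0.76},{"jaw":-0.3,"travel":[-20,-130,0],"roll":-0.76}]'
python3 - <<'E'
from h import *
snap('wrist','w2');snap('side','s2');snap('top','t2')
s=observe();print(s['position'],np.arctan2(-s['tool_rot'][0,1],s['tool_rot'][1,1]))
im=cv2.imread('pics/s2.png')[80:280,220:480]; 
cv2.imwrite('pics/m2.png',np.hstack([cv2.resize(cv2.imread('pics/w2.png'),(480,300)),cv2.resize(im,(320,246))[:,:].copy() if 0 else cv2.resize(im,(320,300))]))
E
```

```text
time_s: 9.5
position: [0.468, 0.1367, 0.328]
tool_rot: [[-0.768, -0.641, 0.001], [-0.641, 0.768, 0.0], [-0.001, -0.0, -1.0]]
ft_force: [0.1, -0.6, 0.0]
grip_width: 0.0555
gripper_force: 0.0
time_s: 10.2
position: [0.4488, 0.0067, 0.3277]
tool_rot: [[-0.998, 0.056, -0.0], [0.056, 0.998, 0.0], [0.0, 0.0, -1.0]]
ft_force: [-1.1, 0.6, 0.4]
grip_width: 0.0554
gripper_force: 0.0
[0.44886228 0.00694573 0.32770608] -0.05675280232454962
```

View pics/m2.png

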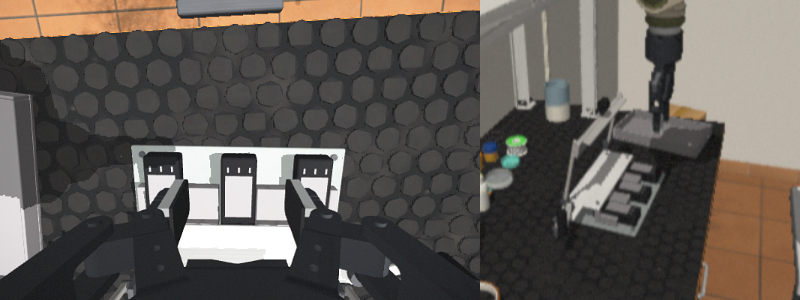

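Bar stays up, lever is released, packs stick out at the front. Check the pack front edges: (317,204), (217,204), (418,206).

Run:
```python
from h import *
M=Rz(-.068);o=np.array([.5558,.0009])
for u,v,y in [(217,204,-.084),(317,204,0),(418,206,.084)]:
    p=onz('w2',u,v,.028); print('front seen cradle',(M.T@(p[:2]-o)).round(4),'grasp(-70)',(o+M@[-.07,y]).round(4),'centre -75', (o+M@[-.075,y]).round(4))
# knob in top
z=np.load('pics/t2.npz'); cv2.imwrite('pics/t2c.png',cv2.resize(z['im'][150:280,230:500,::-1],None,fx=2.9,fy=2.9,interpolation=cv2.INTER_CUBIC))
```

```text
front seen cradle [-0.0936 -0.0797] grasp(-70) [ 0.4803 -0.0781] centre -75 [ 0.4753 -0.0778]
front seen cradle [-0.0946  0.001 ] grasp(-70) [0.486  0.0057] centre -75 [0.481 0.006]
front seen cradle [-0.094   0.0825] grasp(-70) [0.4917 0.0895] centre -75 [0.4867 0.0898]
```

View pics/t2c.png

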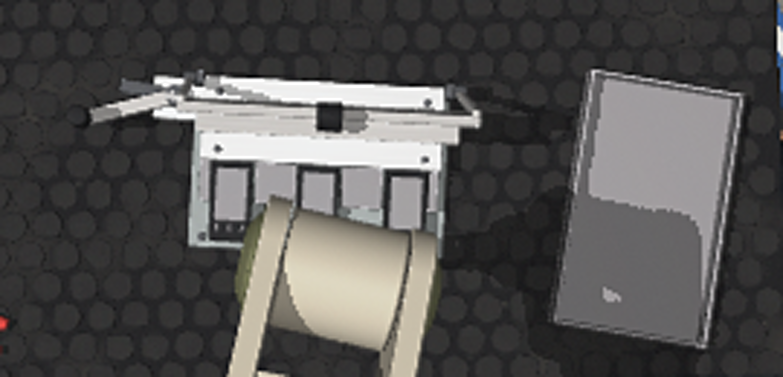

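```bash
python3 -m creep '[{"jaw":-0.4,"travel":[15,-40,0],"roll":-0.011},{"jaw":-0.4,"travel":[30,-80,0],"roll":-0.011},{"jaw":-0.4,"travel":[30,-85,-30],"roll":-0.011},{"jaw":-0.4,"travel":[30,-85,-70],"roll":-0.011},{"jaw":-0.4,"travel":[30,-85,-110],"roll":-0.011},{"jaw":-0.4,"travel":[30,-85,-135],"roll":-0.011},{"jaw":-0.4,"travel":[30,-85,-147],"roll":-0.011},{"jaw":-0.4,"travel":[30,-85,-147],"roll":-0.011},{"jaw":-0.4,"travel":[30,-85,-147],"roll":-0.011}]'
python3 -m creep '[{"jaw":0.6,"travel":[0,0,0],"roll":0},{"jaw":0.6,"travel":[0,0,0],"roll":0},{"jaw":0.6,"travel":[0,0,0],"roll":0},{"jaw":0.6,"travel":[0,0,0],"roll":0},{"jaw":0.6,"travel":[0,0,0],"roll":0},{"jaw":0.6,"travel":[0,0,0],"roll":0}]' 50
```

```text
time_s: 11.25
position: [0.4791, -0.0783, 0.1811]
tool_rot: [[-0.998, 0.069, 0.0], [0.069, 0.998, -0.0], [-0.0, -0.0, -1.0]]
ft_force: [0.0, 0.1, 0.9]
grip_width: 0.0596
gripper_force: 0.0
time_s: 11.85
position: [0.4791, -0.0784, 0.1819]
tool_rot: [[-0.998, 0.07, 0.002], [0.07, 0.998, -0.001], [-0.002, -0.001, -1.0]]
ft_force: [-1.7, 0.6, 6.6]
grip_width: 0.0386
gripper_force: 51.1
```

```bash
python3 -m creep '[{"jaw":0.6,"travel":[-9,1,1],"roll":0},{"jaw":0.6,"travel":[-18,1,1],"roll":0},{"jaw":0.6,"travel":[-27,2,1],"roll":0},{"jaw":0.6,"travel":[-36,2,1],"roll":0},{"jaw":0.6,"travel":[-36,2,1],"roll":0},{"jaw":0.6,"travel":[-36,2,1],"roll":0},{"jaw":-0.3,"travel":[-36,2,1],"roll":0},{"jaw":-0.3,"travel":[-36,2,1],"roll":0},{"jaw":-0.3,"travel":[-36,2,1],"roll":0},{"jaw":-0.3,"travel":[-36,2,1],"roll":0}]' 50
python3 - <<'E'
from h import *
snap('wrist','w3')
E
```

```text
time_s: 12.85
position: [0.443, -0.0764, 0.1817]
tool_rot: [[-0.998, 0.071, 0.0], [0.071, 0.998, 0.0], [-0.0, 0.0, -1.0]]
ft_force: [-0.5, 0.2, -0.2]
grip_width: 0.0556
gripper_force: 0.0
```

View pics/w3.png

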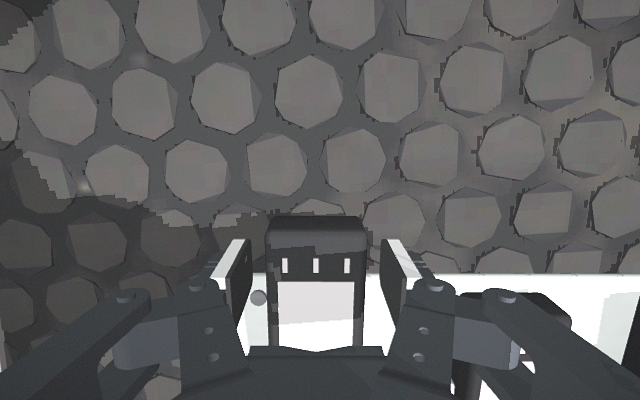

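Pack has slid out; its front top edge is around (316,229), between the open fingers.

```bash
python3 - <<'E'
from h import *
M=Rz(-.068);o=np.array([.5558,.0009])
for v in (219,229): p=onz('w3',316,v,.028); print((M.T@(p[:2]-o)).round(4), w('w3',316,v+4))
E
python3 -m creep '[{"jaw":-0.3,"travel":[15,-1,0],"roll":0},{"jaw":-0.3,"travel":[30,-2,0],"roll":0},{"jaw":-0.3,"travel":[30,-2,0],"roll":0},{"jaw":0.6,"travel":[30,-2,0],"roll":0},{"jaw":0.6,"travel":[30,-2,0],"roll":0},{"jaw":0.6,"travel":[30,-2,0],"roll":0},{"jaw":0.6,"travel":[30,-2,0],"roll":0},{"jaw":0.6,"travel":[30,-2,0],"roll":0},{"jaw":0.6,"travel":[30,-2,0],"roll":0}]' 70
```

```text
[-0.1315 -0.0834] [ 0.423992   -0.07371589  0.01807693]
[-0.1275 -0.0834] [ 0.42495738 -0.07378759  0.02673239]
time_s: 13.8
position: [0.4724, -0.0782, 0.1819]
tool_rot: [[-0.997, 0.071, -0.001], [0.071, 0.997, 0.0], [0.001, 0.0, -1.0]]
ft_force: [-2.2, 0.9, 6.3]
grip_width: 0.0382
gripper_force: 71.0
```

```bash
python3 -m creep '[{"jaw":0.6,"travel":[0,0,20],"roll":0},{"jaw":0.6,"travel":[0,0,50],"roll":0},{"jaw":0.6,"travel":[0,-10,80],"roll":-0.1},{"jaw":0.6,"travel":[0,-40,90],"roll":-0.25},{"jaw":0.6,"travel":[0,-75,90],"roll":-0.4},{"jaw":0.6,"travel":[10,-110,90],"roll":-0.55},{"jaw":0.6,"travel":[25,-145,90],"roll":-0.7},{"jaw":0.6,"travel":[40,-180,90],"roll":-0.85},{"jaw":0.6,"travel":[60,-215,90],"roll":-1.0},{"jaw":0.6,"travel":[80,-245,90],"roll":-1.14},{"jaw":0.6,"travel":[93,-253,90],"roll":-1.28},{"jaw":0.6,"travel":[93,-253,90],"roll":-1.42}]'
python3 -m creep '[{"jaw":0.6,"travel":[0,0,0],"roll":-0.14},{"jaw":0.6,"travel":[0,0,0],"roll":-0.28},{"jaw":0.6,"travel":[0,0,0],"roll":-0.28},{"jaw":0.6,"travel":[0,0,0],"roll":-0.28}]'
python3 - <<'E'
from h import *
snap('wrist','w4')
E
```

```text
time_s: 15.0
position: [0.5665, -0.3329, 0.2704]
tool_rot: [[-0.073, 0.997, -0.001], [0.997, 0.073, 0.0], [0.0, -0.001, -1.0]]
ft_force: [-0.5, 0.4, -1.4]
grip_width: 0.0386
gripper_force: 70.7
time_s: 15.4
position: [0.5657, -0.3314, 0.2712]
tool_rot: [[0.195, 0.981, -0.001], [0.981, -0.195, 0.001], [0.0, -0.001, -1.0]]
ft_force: [-0.1, -0.2, -1.5]
grip_width: 0.0385
gripper_force: 70.6
```

View pics/w4.png

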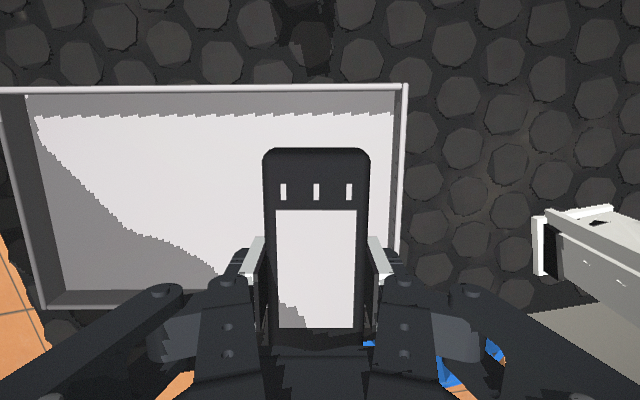

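Held pack is level, tray aligned below it, tray corner at (405,86).

```bash
python3 - <<'E'
from h import *
print(onz('w4',405,86,.026),onz('w4',20,90,.026))
E
python3 -m creep '[{"jaw":0.6,"travel":[0,0,-30],"roll":0},{"jaw":0.6,"travel":[0,0,-60],"roll":0},{"jaw":0.6,"travel":[0,0,-80],"roll":0},{"jaw":0.6,"travel":[0,0,-88],"roll":0},{"jaw":0.6,"travel":[0,0,-91],"roll":0},{"jaw":0.6,"travel":[0,0,-91],"roll":0},{"jaw":0.6,"travel":[0,0,-91],"roll":0}]'
```

```text
[ 0.63147444 -0.26656399  0.026     ] [ 0.40820629 -0.22460743  0.026     ]
time_s: 16.15
position: [0.5661, -0.3316, 0.1819]
tool_rot: [[0.198, 0.98, 0.002], [0.98, -0.198, -0.001], [-0.001, 0.002, -1.0]]
ft_force: [-0.7, 0.4, -1.4]
grip_width: 0.0384
gripper_force: 70.8
```

```bash
python3 -m creep '[{"jaw":0.6,"travel":[0,0,-2],"roll":0},{"jaw":0.6,"travel":[0,0,-2],"roll":0},{"jaw":-0.2,"travel":[0,0,-2],"roll":0},{"jaw":-0.2,"travel":[0,0,-2],"roll":0},{"jaw":-0.2,"travel":[0,0,-2],"roll":0},{"jaw":-0.2,"travel":[0,0,-2],"roll":0},{"jaw":-0.2,"travel":[0,0,30],"roll":0},{"jaw":-0.2,"travel":[0,0,70],"roll":0},{"jaw":-0.2,"travel":[0,0,110],"roll":0},{"jaw":-0.2,"travel":[0,20,130],"roll":0.14},{"jaw":-0.2,"travel":[-15,55,130],"roll":0.28},{"jaw":-0.2,"travel":[-35,95,130],"roll":0.42}]'
python3 -m creep '[{"jaw":-0.4,"travel":[0,45,0],"roll":0.14},{"jaw":-0.4,"travel":[-10,90,0],"roll":0.28},{"jaw":-0.4,"travel":[-20,135,0],"roll":0.42},{"jaw":-0.4,"travel":[-30,180,0],"roll":0.56},{"jaw":-0.4,"travel":[-45,220,0],"roll":0.70},{"jaw":-0.4,"travel":[-45,241,0],"roll":0.84},{"jaw":-0.4,"travel":[-47,241,0],"roll":0.98},{"jaw":-0.4,"travel":[-47,241,0],"roll":1.12},{"jaw":-0.4,"travel":[-47,241,0],"roll":1.26},{"jaw":-0.4,"travel":[-47,241,0],"roll":1.28},{"jaw":-0.4,"travel":[-47,241,0],"roll":1.28}]'
python3 - <<'E'
from h import *
s=observe();print(s['position'],np.arctan2(-s['tool_rot'][0,1],s['tool_rot'][1,1]))
snap('top','t3');z=np.load('pics/t3.npz'); cv2.imwrite('pics/t3c.png',cv2.resize(z['im'][150:280,230:500,::-1],None,fx=2.9,fy=2.9,interpolation=cv2.INTER_CUBIC))
E
```

```text
time_s: 17.35
position: [0.5305, -0.2358, 0.3111]
tool_rot: [[-0.223, 0.975, 0.002], [0.975, 0.223, -0.001], [-0.001, 0.001, -1.0]]
ft_force: [0.5, -0.2, -0.4]
grip_width: 0.051
gripper_force: 0.0
time_s: 18.45
position: [0.4839, 0.0046, 0.3108]
tool_rot: [[-0.997, 0.073, 0.0], [0.073, 0.997, -0.0], [-0.0, -0.0, -1.0]]
ft_force: [0.8, 0.3, 0.3]
grip_width: 0.0597
gripper_force: 0.0
[0.48386905 0.00457493 0.31077125] -0.0735560930831085
```

View pics/t3c.png

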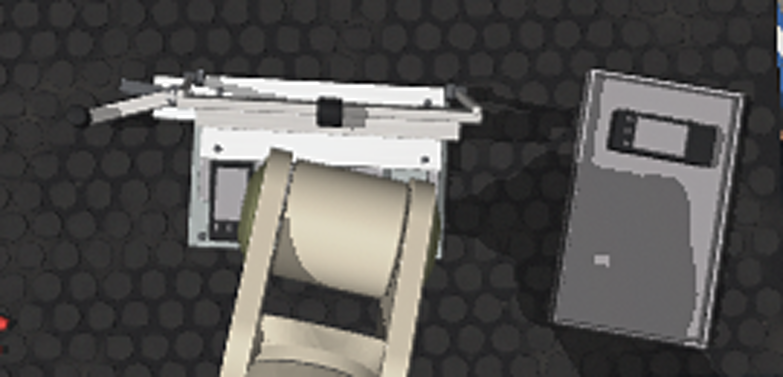

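First pack lies in the tray's far slot; tray unmoved. Middle pack next.

```bash
python3 -m creep '[{"jaw":-0.4,"travel":[0,1,-40],"roll":0.005},{"jaw":-0.4,"travel":[0,1,-80],"roll":0.005},{"jaw":-0.4,"travel":[0,1,-115],"roll":0.005},{"jaw":-0.4,"travel":[0,1,-128],"roll":0.005},{"jaw":-0.4,"travel":[0,1,-128],"roll":0.005},{"jaw":0.6,"travel":[0,1,-128],"roll":0.005},{"jaw":0.6,"travel":[0,1,-128],"roll":0.005},{"jaw":0.6,"travel":[0,1,-128],"roll":0.005},{"jaw":0.6,"travel":[0,1,-128],"roll":0.005},{"jaw":0.6,"travel":[0,1,-128],"roll":0.005},{"jaw":0.6,"travel":[0,1,-128],"roll":0.005}]' 50
python3 -m creep '[{"jaw":0.6,"travel":[-9,1,1],"roll":0},{"jaw":0.6,"travel":[-18,1,1],"roll":0},{"jaw":0.6,"travel":[-27,2,1],"roll":0},{"jaw":0.6,"travel":[-36,2,1],"roll":0},{"jaw":0.6,"travel":[-36,2,1],"roll":0},{"jaw":0.6,"travel":[-36,2,1],"roll":0},{"jaw":-0.3,"travel":[-36,2,1],"roll":0},{"jaw":-0.3,"travel":[-36,2,1],"roll":0},{"jaw":-0.3,"travel":[-36,2,1],"roll":0},{"jaw":-0.3,"travel":[-36,2,1],"roll":0}]' 50
python3 - <<'E'
from h import *
snap('wrist','w5')
M=Rz(-.068);o=np.array([.5558,.0009])
z=np.load('pics/w5.npz')
P=[w('w5',316,v,0) for v in range(205,262,4)]
for v,p in zip(range(205,262,4),P): print(v,(M.T@(p[:2]-o)).round(4),p[2].round(3))
E
```

```text
time_s: 19.6
position: [0.4841, 0.0056, 0.1839]
tool_rot: [[-0.998, 0.066, 0.002], [0.066, 0.998, -0.001], [-0.002, -0.0, -1.0]]
ft_force: [-0.9, -0.3, 7.9]
grip_width: 0.0392
gripper_force: 51.6
time_s: 20.6
position: [0.448, 0.0076, 0.1836]
tool_rot: [[-0.998, 0.066, 0.0], [0.066, 0.998, 0.0], [-0.0, 0.0, -1.0]]
ft_force: [0.5, -0.1, -0.3]
grip_width: 0.0554
gripper_force: 0.0
205 [-0.1286  0.0006] -0.001
209 [-0.1266  0.0007] -0.001
213 [-0.1241  0.0007] -0.003
217 [-0.1261  0.0006] 0.009
221 [-0.1261  0.0006] 0.015
225 [-0.126   0.0006] 0.019
229 [-0.1261  0.0006] 0.024
233 [-0.1253  0.0006] 0.026
237 [-0.1241  0.0006] 0.028
241 [-0.1224  0.0007] 0.027
245 [-0.1208  0.0007] 0.028
249 [-0.1191  0.0007] 0.028
253 [-0.1174  0.0007] 0.028
257 [-0.1157  0.0007] 0.027
261 [-0.1145  0.0007] 0.029
```

```bash
python3 -m creep '[{"jaw":-0.3,"travel":[15,-1,-1],"roll":0},{"jaw":-0.3,"travel":[31,-2,-1],"roll":0},{"jaw":-0.3,"travel":[31,-2,-1],"roll":0},{"jaw":0.6,"travel":[31,-2,-1],"roll":0},{"jaw":0.6,"travel":[31,-2,-1],"roll":0},{"jaw":0.6,"travel":[31,-2,-1],"roll":0},{"jaw":0.6,"travel":[31,-2,-1],"roll":0},{"jaw":0.6,"travel":[31,-2,-1],"roll":0},{"jaw":0.6,"travel":[31,-2,-1],"roll":0}]' 70
python3 -m creep '[{"jaw":0.6,"travel":[0,0,20],"roll":0},{"jaw":0.6,"travel":[0,0,50],"roll":0},{"jaw":0.6,"travel":[0,-10,80],"roll":-0.1},{"jaw":0.6,"travel":[0,-45,90],"roll":-0.25},{"jaw":0.6,"travel":[0,-85,90],"roll":-0.4},{"jaw":0.6,"travel":[5,-125,90],"roll":-0.55},{"jaw":0.6,"travel":[10,-165,90],"roll":-0.7},{"jaw":0.6,"travel":[15,-205,90],"roll":-0.85},{"jaw":0.6,"travel":[18,-245,90],"roll":-1.0},{"jaw":0.6,"travel":[18,-285,90],"roll":-1.14},{"jaw":0.6,"travel":[18,-315,90],"roll":-1.28},{"jaw":0.6,"travel":[18,-323,90],"roll":-1.42}]'
python3 -m creep '[{"jaw":0.6,"travel":[0,0,0],"roll":-0.14},{"jaw":0.6,"travel":[0,0,0],"roll":-0.28},{"jaw":0.6,"travel":[0,0,0],"roll":-0.28},{"jaw":0.6,"travel":[0,0,0],"roll":-0.28}]'
python3 - <<'E'
from h import *
snap('wrist','w6')
E
```

```text
time_s: 21.55
position: [0.4783, 0.0057, 0.1828]
tool_rot: [[-0.998, 0.066, -0.001], [0.066, 0.998, 0.0], [0.001, 0.0, -1.0]]
ft_force: [-2.7, -0.3, 6.1]
grip_width: 0.0388
gripper_force: 71.0
time_s: 22.75
position: [0.4963, -0.3203, 0.2719]
tool_rot: [[-0.076, 0.997, -0.0], [0.997, 0.076, -0.0], [-0.0, -0.0, -1.0]]
ft_force: [-0.1, -0.1, -1.4]
grip_width: 0.0387
gripper_force: 70.8
time_s: 23.15
position: [0.4968, -0.3173, 0.2724]
tool_rot: [[0.19, 0.982, -0.001], [0.982, -0.19, 0.001], [0.0, -0.001, -1.0]]
ft_force: [0.4, -0.1, -0.8]
grip_width: 0.0383
gripper_force: 70.8
```

View pics/w6.png

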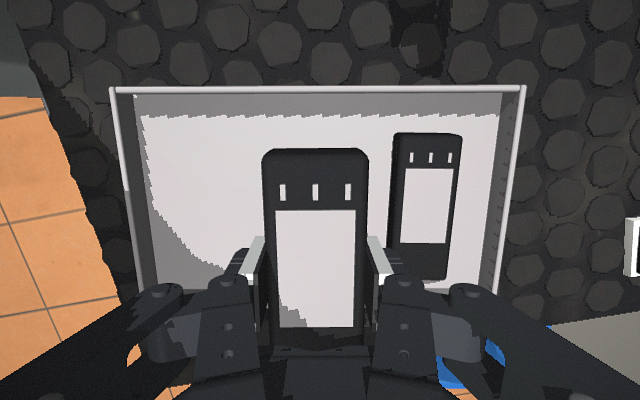

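Second pack is centred over the tray (corners at (110,87) and (525,87)), first pack at right. Lower and release.

```bash
python3 -m creep '[{"jaw":0.6,"travel":[0,0,-30],"roll":0},{"jaw":0.6,"travel":[0,0,-60],"roll":0},{"jaw":0.6,"travel":[0,0,-80],"roll":0},{"jaw":0.6,"travel":[0,0,-89],"roll":0},{"jaw":0.6,"travel":[0,0,-93],"roll":0},{"jaw":0.6,"travel":[0,0,-93],"roll":0},{"jaw":0.6,"travel":[0,0,-93],"roll":0}]'
python3 -m creep '[{"jaw":-0.2,"travel":[0,0,0],"roll":0},{"jaw":-0.2,"travel":[0,0,0],"roll":0},{"jaw":-0.2,"travel":[0,0,0],"roll":0},{"jaw":-0.2,"travel":[0,0,0],"roll":0},{"jaw":-0.2,"travel":[0,0,30],"roll":0},{"jaw":-0.2,"travel":[0,0,70],"roll":0},{"jaw":-0.2,"travel":[0,0,110],"roll":0},{"jaw":-0.2,"travel":[0,20,130],"roll":0.14},{"jaw":-0.2,"travel":[0,60,130],"roll":0.28},{"jaw":-0.2,"travel":[0,100,130],"roll":0.42},{"jaw":-0.4,"travel":[0,140,130],"roll":0.56},{"jaw":-0.4,"travel":[0,180,130],"roll":0.7}]'
python3 -m creep '[{"jaw":-0.4,"travel":[0,40,0],"roll":0.14},{"jaw":-0.4,"travel":[0,80,0],"roll":0.28},{"jaw":-0.4,"travel":[0,120,0],"roll":0.42},{"jaw":-0.4,"travel":[0,160,0],"roll":0.56},{"jaw":-0.4,"travel":[-5,200,0],"roll":0.7},{"jaw":-0.4,"travel":[-7,227,0],"roll":0.84},{"jaw":-0.4,"travel":[-7,227,0],"roll":0.98},{"jaw":-0.4,"travel":[-7,227,0],"roll":0.99},{"jaw":-0.4,"travel":[-7,227,0],"roll":0.99}]'
python3 - <<'E'
from h import *
s=observe();print(s['position'],np.arctan2(-s['tool_rot'][0,1],s['tool_rot'][1,1]))
E
```

```text
time_s: 23.9
position: [0.497, -0.3174, 0.1809]
tool_rot: [[0.192, 0.981, 0.001], [0.981, -0.192, -0.001], [-0.001, 0.001, -1.0]]
ft_force: [-1.7, 1.8, 6.6]
grip_width: 0.0388
gripper_force: 71.5
time_s: 25.1
position: [0.4966, -0.1359, 0.3098]
tool_rot: [[-0.489, 0.873, 0.0], [0.873, 0.489, -0.0], [-0.0, 0.0, -1.0]]
ft_force: [0.7, -0.5, -0.5]
grip_width: 0.0598
gripper_force: 0.0
time_s: 26.0
position: [0.4899, 0.0894, 0.3097]
tool_rot: [[-0.997, 0.079, 0.0], [0.079, 0.997, -0.0], [-0.0, -0.0, -1.0]]
ft_force: [0.2, 0.4, -0.4]
grip_width: 0.0596
gripper_force: 0.0
[0.48994423 0.08936803 0.30972443] -0.07926276305433258
```

```bash
python3 -m creep '[{"jaw":-0.4,"travel":[0,0,-40],"roll":0.011},{"jaw":-0.4,"travel":[0,0,-80],"roll":0.011},{"jaw":-0.4,"travel":[0,0,-115],"roll":0.011},{"jaw":-0.4,"travel":[0,0,-127],"roll":0.011},{"jaw":-0.4,"travel":[0,0,-127],"roll":0.011},{"jaw":0.6,"travel":[0,0,-127],"roll":0.011},{"jaw":0.6,"travel":[0,0,-127],"roll":0.011},{"jaw":0.6,"travel":[0,0,-127],"roll":0.011},{"jaw":0.6,"travel":[0,0,-127],"roll":0.011},{"jaw":0.6,"travel":[0,0,-127],"roll":0.011},{"jaw":0.6,"travel":[0,0,-127],"roll":0.011}]' 50
python3 -m creep '[{"jaw":0.6,"travel":[-9,1,1],"roll":0},{"jaw":0.6,"travel":[-18,1,1],"roll":0},{"jaw":0.6,"travel":[-27,2,1],"roll":0},{"jaw":0.6,"travel":[-36,2,1],"roll":0},{"jaw":0.6,"travel":[-36,2,1],"roll":0},{"jaw":0.6,"travel":[-36,2,1],"roll":0},{"jaw":-0.3,"travel":[-36,2,1],"roll":0},{"jaw":-0.3,"travel":[-36,2,1],"roll":0},{"jaw":-0.3,"travel":[-36,2,1],"roll":0},{"jaw":-0.3,"travel":[-36,2,1],"roll":0}]' 50
python3 - <<'E'
from h import *
snap('wrist','w7')
M=Rz(-.068);o=np.array([.5558,.0009])
for v in range(217,250,6): p=w('w7',316,v,0); print(v,(M.T@(p[:2]-o)).round(4),p[2].round(3))
print(M.T@(observe()['position'][:2]-o))
E
```

```text
time_s: 27.1
position: [0.4901, 0.0894, 0.1838]
tool_rot: [[-0.998, 0.065, 0.002], [0.065, 0.998, -0.0], [-0.002, -0.0, -1.0]]
ft_force: [-1.0, -0.7, 6.9]
grip_width: 0.0386
gripper_force: 52.0
time_s: 28.1
position: [0.454, 0.0916, 0.1836]
tool_rot: [[-0.998, 0.065, 0.0], [0.065, 0.998, -0.0], [-0.0, -0.0, -1.0]]
ft_force: [-0.3, 0.5, -0.1]
grip_width: 0.0553
gripper_force: 0.0
217 [-0.1258  0.0848] 0.009
223 [-0.1257  0.0848] 0.017
229 [-0.1259  0.0848] 0.025
235 [-0.1246  0.0848] 0.028
241 [-0.1222  0.0848] 0.028
247 [-0.1202  0.0848] 0.029
[-0.10774587  0.08356564]
```

```bash
python3 -m creep '[{"jaw":-0.3,"travel":[15,-1,-1],"roll":0},{"jaw":-0.3,"travel":[31,-2,-1],"roll":0},{"jaw":-0.3,"travel":[31,-2,-1],"roll":0},{"jaw":0.6,"travel":[31,-2,-1],"roll":0},{"jaw":0.6,"travel":[31,-2,-1],"roll":0},{"jaw":0.6,"travel":[31,-2,-1],"roll":0},{"jaw":0.6,"travel":[31,-2,-1],"roll":0},{"jaw":0.6,"travel":[31,-2,-1],"roll":0},{"jaw":0.6,"travel":[31,-2,-1],"roll":0}]' 70
python3 -m creep '[{"jaw":0.6,"travel":[0,0,20],"roll":0},{"jaw":0.6,"travel":[0,0,50],"roll":0},{"jaw":0.6,"travel":[0,-10,80],"roll":-0.05},{"jaw":0.6,"travel":[-5,-45,90],"roll":-0.18},{"jaw":0.6,"travel":[-10,-85,90],"roll":-0.32},{"jaw":0.6,"travel":[-15,-125,90],"roll":-0.46},{"jaw":0.6,"travel":[-20,-165,90],"roll":-0.6},{"jaw":0.6,"travel":[-25,-205,90],"roll":-0.74},{"jaw":0.6,"travel":[-30,-245,90],"roll":-0.88},{"jaw":0.6,"travel":[-35,-285,90],"roll":-1.02},{"jaw":0.6,"travel":[-40,-320,90],"roll":-1.16},{"jaw":0.6,"travel":[-48,-355,90],"roll":-1.3}]'
python3 -m creep '[{"jaw":0.6,"travel":[-8,-38,0],"roll":-0.14},{"jaw":0.6,"travel":[-8,-38,0],"roll":-0.28},{"jaw":0.6,"travel":[-8,-38,0],"roll":-0.4},{"jaw":0.6,"travel":[-8,-38,0],"roll":-0.4},{"jaw":0.6,"travel":[-8,-38,0],"roll":-0.4}]'
python3 - <<'E'
from h import *
snap('wrist','w8')
E
```

```text
time_s: 29.05
position: [0.4843, 0.0897, 0.1829]
tool_rot: [[-0.998, 0.065, -0.001], [0.065, 0.998, 0.0], [0.001, -0.0, -1.0]]
ft_force: [-2.5, 0.3, 5.8]
grip_width: 0.0383
gripper_force: 70.9
time_s: 30.25
position: [0.4363, -0.2668, 0.2723]
tool_rot: [[-0.199, 0.98, -0.0], [0.98, 0.199, 0.001], [0.001, -0.0, -1.0]]
ft_force: [0.3, 0.2, -1.3]
grip_width: 0.0385
gripper_force: 70.8
time_s: 30.75
position: [0.4288, -0.3032, 0.2724]
tool_rot: [[0.189, 0.982, -0.0], [0.982, -0.189, 0.001], [0.0, -0.001, -1.0]]
ft_force: [0.2, 0.2, -2.0]
grip_width: 0.0383
gripper_force: 70.8
```

View pics/w8.png

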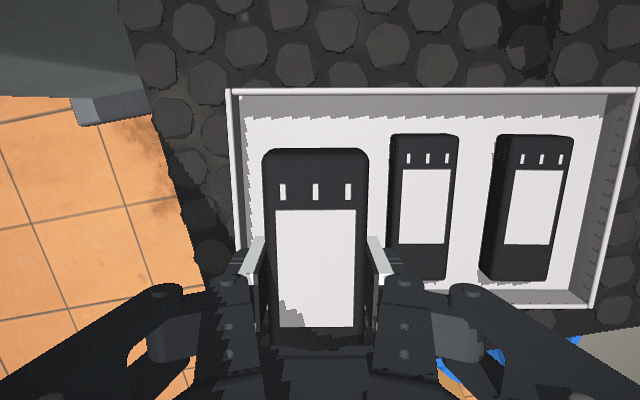

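Third pack hovers over the near slot with room to the wall (rim at col 232) and to the middle pack. Lower, release, return to the bar handle.

```bash
python3 -m creep '[{"jaw":0.6,"travel":[0,0,-30],"roll":0},{"jaw":0.6,"travel":[0,0,-60],"roll":0},{"jaw":0.6,"travel":[0,0,-80],"roll":0},{"jaw":0.6,"travel":[0,0,-89],"roll":0},{"jaw":0.6,"travel":[0,0,-93],"roll":0},{"jaw":0.6,"travel":[0,0,-93],"roll":0},{"jaw":0.6,"travel":[0,0,-93],"roll":0},{"jaw":-0.2,"travel":[0,0,-93],"roll":0},{"jaw":-0.2,"travel":[0,0,-93],"roll":0},{"jaw":-0.2,"travel":[0,0,-93],"roll":0},{"jaw":-0.2,"travel":[0,0,-93],"roll":0}]'
python3 -m creep '[{"jaw":-0.2,"travel":[0,0,30],"roll":0},{"jaw":-0.2,"travel":[0,0,70],"roll":0},{"jaw":-0.2,"travel":[0,0,115],"roll":0},{"jaw":-0.2,"travel":[0,20,160],"roll":0.14},{"jaw":-0.2,"travel":[0,60,190],"roll":0.28},{"jaw":-0.2,"travel":[0,100,220],"roll":0.42},{"jaw":-0.2,"travel":[0,140,220],"roll":0.56},{"jaw":-0.2,"travel":[0,180,220],"roll":0.7},{"jaw":-0.2,"travel":[20,220,220],"roll":0.84},{"jaw":-0.2,"travel":[40,255,220],"roll":0.98},{"jaw":-0.2,"travel":[60,285,220],"roll":1.12},{"jaw":-0.2,"travel":[85,302,220],"roll":1.26}]'
python3 -m creep '[{"jaw":-0.2,"travel":[30,0,0],"roll":0.14},{"jaw":-0.2,"travel":[60,0,0],"roll":0.28},{"jaw":-0.2,"travel":[76,0,0],"roll":0.42},{"jaw":-0.2,"travel":[76,0,0],"roll":0.43},{"jaw":-0.2,"travel":[76,0,0],"roll":0.43}]'
python3 - <<'E'
from h import *
s=observe();print(s['position'],np.arctan2(-s['tool_rot'][0,1],s['tool_rot'][1,1]))
snap('wrist','w9');snap('top','t9')
a=cv2.resize(cv2.imread('pics/w9.png'),(480,300)); z=cv2.imread('pics/t9.png')[160:280,395:523]
cv2.imwrite('pics/m9.png',np.hstack([a,cv2.resize(z,(320,300))]))
E
```

```text
time_s: 31.9
position: [0.4289, -0.3035, 0.1798]
tool_rot: [[0.193, 0.981, 0.0], [0.981, -0.193, -0.0], [-0.0, 0.0, -1.0]]
ft_force: [-0.2, -0.1, -0.0]
grip_width: 0.0515
gripper_force: 0.0
time_s: 33.1
position: [0.5141, 0.001, 0.4]
tool_rot: [[-0.879, 0.477, 0.0], [0.477, 0.879, 0.0], [0.0, 0.0, -1.0]]
ft_force: [-0.2, -0.9, 0.1]
grip_width: 0.0513
gripper_force: 0.0
time_s: 33.6
position: [0.5895, -0.0014, 0.3993]
tool_rot: [[-0.997, 0.077, -0.001], [0.077, 0.997, 0.0], [0.001, 0.0, -1.0]]
ft_force: [-0.4, -0.4, -0.1]
grip_width: 0.0511
gripper_force: 0.0
[ 0.58954464 -0.00138787  0.39933744] -0.0775461756308577
```

View pics/m9.png

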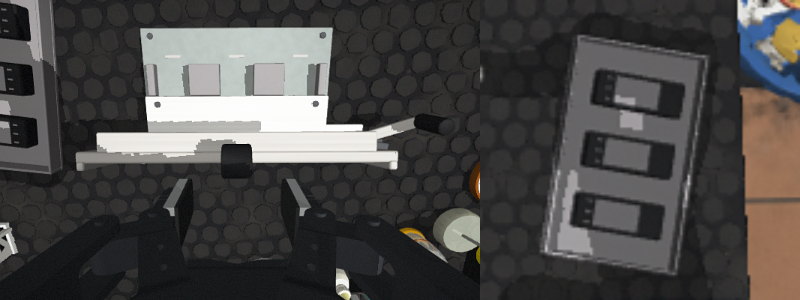

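All three packs lie side by side in the tray; the handle (236,160 in the left half) is centred between the fingers. Grip and shut the bar.

```bash
python3 -m creep '[{"jaw":-0.2,"travel":[0,0,-25],"roll":0.008},{"jaw":-0.2,"travel":[0,0,-50],"roll":0.008},{"jaw":-0.2,"travel":[0,0,-51],"roll":0.008},{"jaw":-0.2,"travel":[0,0,-51],"roll":0.008},{"jaw":0.9,"travel":[0,0,-51],"roll":0.008},{"jaw":0.9,"travel":[0,0,-51],"roll":0.008},{"jaw":0.9,"travel":[0,0,-51],"roll":0.008},{"jaw":0.9,"travel":[0,0,-51],"roll":0.008},{"jaw":0.9,"travel":[0,0,-51],"roll":0.008},{"jaw":0.9,"travel":[0,0,-51],"roll":0.008}]' 50
python3 -m creep '[{"jaw":0.9,"travel":[-12,1,-4],"roll":0},{"jaw":0.9,"travel":[-29,2,-10],"roll":0},{"jaw":0.9,"travel":[-44,3,-18],"roll":0},{"jaw":0.9,"travel":[-58,4,-28],"roll":0},{"jaw":0.9,"travel":[-71,5,-40],"roll":0},{"jaw":0.9,"travel":[-83,6,-53],"roll":0},{"jaw":0.9,"travel":[-93,7,-67],"roll":0},{"jaw":0.9,"travel":[-101,7,-83],"roll":0},{"jaw":0.9,"travel":[-107,8,-99],"roll":0},{"jaw":0.9,"travel":[-112,8,-116],"roll":0},{"jaw":0.9,"travel":[-114,8,-133],"roll":0},{"jaw":0.9,"travel":[-114,8,-146],"roll":0}]'
python3 -m creep '[{"jaw":0.9,"travel":[0,0,-5],"roll":0},{"jaw":0.9,"travel":[0,0,-7],"roll":0},{"jaw":0.9,"travel":[0,0,-7],"roll":0}]'
```

```text
time_s: 34.7
position: [0.5898, -0.0015, 0.3502]
tool_rot: [[-0.998, 0.067, 0.002], [0.067, 0.998, -0.001], [-0.002, -0.001, -1.0]]
ft_force: [-2.2, 0.0, 6.0]
grip_width: 0.0213
gripper_force: 49.1
time_s: 35.9
position: [0.4747, 0.0068, 0.2023]
tool_rot: [[-0.998, 0.067, -0.003], [0.067, 0.998, 0.0], [0.003, 0.0, -1.0]]
ft_force: [-9.0, -0.1, 4.1]
grip_width: 0.0208
gripper_force: 57.1
time_s: 36.2
position: [0.4747, 0.0068, 0.1977]
tool_rot: [[-0.998, 0.067, -0.002], [0.067, 0.998, -0.0], [0.002, -0.0, -1.0]]
ft_force: [-15.3, -0.1, 30.0]
grip_width: 0.0208
gripper_force: 61.1
```

The 30 N upward reaction at z 0.198 means the bar is on its stop. Release, withdraw, check.

```bash
python3 -m creep '[{"jaw":-0.3,"travel":[0,0,1],"roll":0},{"jaw":-0.3,"travel":[0,0,1],"roll":0},{"jaw":-0.3,"travel":[0,0,1],"roll":0},{"jaw":-0.3,"travel":[0,0,1],"roll":0},{"jaw":-0.3,"travel":[0,0,1],"roll":0},{"jaw":-0.3,"travel":[0,0,40],"roll":0},{"jaw":-0.3,"travel":[0,0,80],"roll":0},{"jaw":-0.3,"travel":[-20,0,120],"roll":0},{"jaw":-0.3,"travel":[-50,0,150],"roll":0},{"jaw":-0.3,"travel":[-80,0,170],"roll":0},{"jaw":-0.3,"travel":[-80,0,170],"roll":0},{"jaw":-0.3,"travel":[-80,0,170],"roll":0}]'
python3 - <<'E'
from h import *
snap('wrist','w10');snap('top','t10')
a=cv2.resize(cv2.imread('pics/w10.png'),(400,250)); z=cv2.resize(cv2.imread('pics/t10.png')[145:280,180:500],(790,333))
im=np.zeros((583,790,3),np.uint8);im[:333]=z;im[333:,:400]=a
im[333:,400:]=cv2.resize(cv2.imread('pics/t10.png')[165:245,250:400],(390,208))[:,:].copy().repeat(2,0)[:250] if 0 else cv2.resize(get_image('side')[0][80:280,220:480,::-1],(390,250))
cv2.imwrite('pics/m10.png',im)
E
```

```text
time_s: 37.4
position: [0.3958, 0.0066, 0.366]
tool_rot: [[-0.998, 0.067, 0.001], [0.067, 0.998, -0.0], [-0.001, -0.0, -1.0]]
ft_force: [0.6, 1.1, -0.0]
grip_width: 0.0555
gripper_force: 0.0
```

View pics/m10.png

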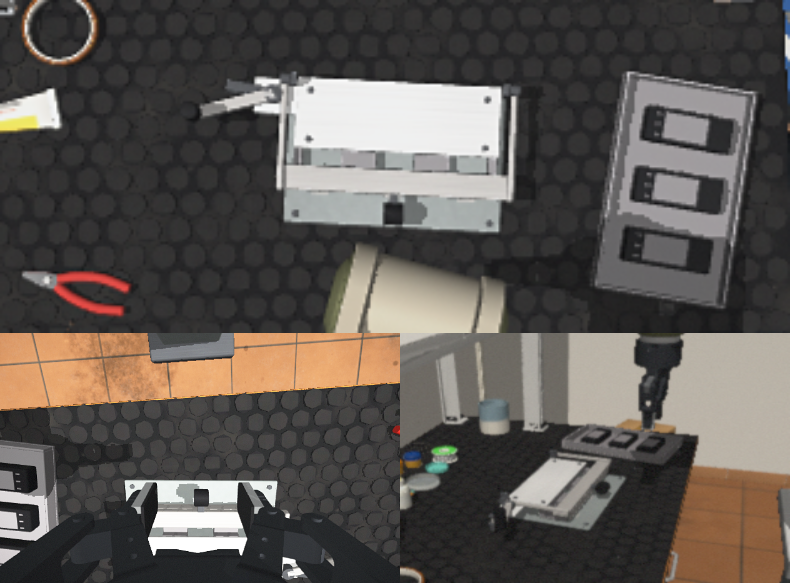

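Bar down, lever at rest, three packs flat in the tray, bystanders in place. A depth check on the bar, then hand in.

Run:
```python
from h import *
a=[w('t0',339,231)[2],w('t10',339,231)[2],w('t0',320,219)[2],w('t10',320,219)[2]];print(a)
if abs(a[0]-a[1])<.006: print(close_job())
```

```text
[np.float64(0.047891379498660624), np.float64(0.047717548828680734), np.float64(0.039142754040628835), np.float64(0.04091790016963115)]
the job is handed in; nothing more can be done
None
```

The job is handed in: all three packs lie flat side by side in the grey tray, the hold-down bar is shut and the lever is back at rest. The cutters, tube and tape roll were left untouched. The final pictures and a depth check on the bar agree with this, but the interface returned no verdict.

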